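Load the block scanner's infeed rail and gauge the control block

ROBOT

A 6-joint arm with a two-finger parallel gripper is mounted at the origin on the work surface. World frame = base frame: x ahead of the robot, y to its left, z up, the work surface at z = 0. Lengths are in mm, angles in rad, forces in N, time in s.
With the tool pointing down it reaches from about 200 to 875 mm from the base axis. Payload 3.4 kg.
Tool frame: the origin (TCP) lies between the finger pads; the fingertips stand ahead of it and the grasp point (between the pads) is the TCP (robot.finger_overhang is the z of the fingertips in the tool frame, in mm); z points along the fingers, y is the line along which they close (so a half turn about z gives the same grasp; the last joint's range is limited). The gripper opens to 94 mm and grips with 3 to 60 N. Pads are 16 mm wide; open, the fingers measure 119 mm over their backs; the gripper's body (75 mm by 177 mm) begins 78 mm behind the grasp point.
Start: joints at [1.111, 0.276, 1.505, -0, 1.361, -0.121], TCP at [191.122, 542.343, 224.493] pointing down, gripper open.
Joint ranges: [-2.89, 2.89], [-0.75, 2.08], [0.22, 2.7], [-1.18, 4.32], [0.11, 2.71], [-2.7, 2.7]. Speed limits (rad/s): [2.57, 2.57, 3.14, 3.14, 3.14, 3.14].

INTERFACE

Orientations are given as a unit quaternion [x, y, z, w].
In Python, from bench import robot gives the robot as it stands.
- The arm moves only by the tool shift_gripper, called after "Call:" by a JSON object that holds its "name" and its "arguments", one argument or row to a line. Schema: {"type":"object","properties":{"moves":{"type":"array","items":{"type":"number"},"minItems":4,"maxItems":32},"aperture":{"type":"number"},"only":{"type":"string"},"quiet":{"type":"boolean"},"lines":{"type":"string"}},"required":["moves"],"additionalProperties":false}. moves is one flat list of numbers that holds 1 to 8 rows one after another, with no inner brackets; each row has 4 numbers: dx, dy, dz in mm, then a turn about the tool's z in rad; each row is the pose to reach, as a shift and turn from the pose commanded when the call began, along the tool's axes at that moment; what a row does not reach only later rows make up. A row lasts 1/8 s, in which the tool goes at most 62.5 mm and 0.188 rad, less where a joint would pass 70% of its speed; a pose out of reach is approached as far as the arm can. aperture is the finger opening in mm, set as the call begins (left out keeps the last). The fingers move at their own pace and stop on an object; the grip force is fixed at half the most. Time passes only in rows, so rows that do not move let the fingers close. The tool returns the time, the measured TCP pose, the force, the opening and the grip force at its end. only (a regular expression) keeps the lines of the reply that match it, lines (a string "A,B") keeps lines A to B, and quiet returns only ok. Input that does not fit is refused with a message, and nothing moves.
- robot.read_state(): the state, without advancing time (a new reading comes with each control period).
- robot.snapshot(name): name is "scene" or "top" or "wrist"; returns a dict with "img" (480x640x3 uint8, blue, green, red), "K" (3x3 intrinsics, pixels), "view" (4x4, takes a point from world to camera coordinates). Camera axes: x right, y down, z forward; pixel columns grow to the right and rows downward; lengths in mm; the calibration is good to about 2 mm. The wrist camera is an equidistant fisheye: a pixel r from the principal point sees the ray r / f radians off the axis. A picture is of the moment at which its call begins. There is no depth.
- robot.hand_in(): hands the job in; it is judged then, once.
The state is a dict: "clock": time; "q": joint angles; "qd": joint speeds; "joint_efforts": joint torques, N m; "position": TCP position; "eef_rot": TCP orientation; "force": force on the tool from outside, world axes, zero at the start; "ft_torque": the same for the moment, N m; "gripper_width": finger opening in mm; "gripper_force": force on a finger pad.
Only numpy, scipy, OpenCV 4.12 (cv2) and the standard library are available. Lean on these libraries where they do the work, as an engineer would, in place of code of your own. Each camera call takes 0.05 s, during which the arm holds its last target. There are 200 camera calls.

TASK

Flip the red stop down across the infeed rail, then load every wax block from the rack onto the rail in one closed-up row, flat and flush against the fence: the yellow control block first, up against the stop, and all the green samples close behind it in any order. With the row standing, flip the stop fully up, then press the gauge foot down until it rests on the control block, hold it there for about a second and let it spring back up. Leave the row in line, the stop up, and the other things on the bench where they are.

Things in the scene. Friction and masses are not known exactly. Their poses are not given: they have to be found in the camera images.
- rail: fixed infeed rail: aluminium bed 145 (x) x 335 (y) x 12 mm. Origin at table height under the lane's middle line. Its frame: x away from the robot, y left along the lane, z up. Bed top z = 12 mm, x = -85 to 60, y = -145 to 190 mm. A white gauge column, 40 x 28 mm, top at z = 94 mm, stands on it at y = 158 to 186 mm
- fence_end (a point): top edge of the dark steel fence at its stop end: rail x = 14, y = 29, z = 22 mm. The fence, 12 mm thick, runs from here to y = -140 mm; its face towards the lane looks to the rail's -x. A block flush against it has its centre at rail x = 0
- first_place (a point): on the bed top, where the underside centre of the first block belongs: rail x = 0, y = 10, z = 12 mm (the stop's face is at y = 30 mm). The next blocks, touching behind it, belong at rail y = -30, -70 and -110 mm
- hinge (a point): middle of the stop's hinge, behind the fence: rail x = 34, y = 42, z = 28 mm; the hinge axis is along the rail's y
- stop (a joint): red flip stop, an L-shaped crank of leaf and tail, both 24 mm wide (rail y = 30 to 54 mm). Radians, 0 = down: leaf level across the lane, tail upright; 1.6 = up: leaf upright, tail level towards +x; ends there. Stays where left, about 1 N at a tip moves it. Push the standing leaf to -x and then press it down to lower it; push the standing tail to +x and then down to raise it. Starts up
- stop_tip (a point): middle of the free end of the leaf, 44 mm from the hinge. Leaf 8 mm thick: when down its tip is at rail x = -10 mm and its top at z = 23 mm; when up it stands at x = 21 to 29 mm, to z = 72 mm
- tail_tip (a point): middle of the end of the tail, 40 mm from the hinge. Tail 10 mm thick: when the stop is down it stands at rail x = 29 to 39 mm, to z = 68 mm; when up it lies level to x = 74 mm, top at z = 33 mm
- foot (a joint): sprung height gauge: downward travel of its foot in m, 0 = fully up (underside at rail z = 60 mm), 0.045 = lowest. It reads 0.020 when resting on a 28 mm block on the bed. A spring lifts it when let go; about 4 N holds it at 0.020
- foot_tip (a point): underside of the foot's free end, 5 mm from the end, at rail x = -8, y = 25 mm. The foot is a steel bar 10 mm wide, 7 mm thick, at rail x = -13 to -3 mm, from y = 20 mm (over the leading end of the first block, which must be slid under it) to the column
- foot_pad (a point): centre of the top of the blue round press pad on the foot, 28 mm across, at rail x = -8, y = 125 mm, z = 86 mm when up: press it straight down
- rack: fixed white compartmented tray 240 (x) x 75 (y) x 15 mm high on the bench, floor and walls 5 mm, four compartments in a row along its x, about 54 x 65 mm inside, centres at x = -88, -29, 29 and 88 mm; origin at the centre of its underside
- control: control block: wax block on a yellow cassette base: base 40 x 28 x 12 mm, on it off-white wax 36 x 24 x 16 mm (28 mm tall in all, about 35 g), a small pink patch on top; origin at the centre of its underside, x along its 40 mm length, z up; either way round is the same. Starts in a rack compartment, length along the rack's x. Always present
- sample1: sample block 1: wax block on a green cassette base: base 40 x 28 x 12 mm, on it off-white wax 36 x 24 x 16 mm (28 mm tall in all, about 35 g), a small pink patch on top; origin at the centre of its underside, x along its 40 mm length, z up; either way round is the same. Starts in a rack compartment, length along the rack's x. Two or three alike are present
- sample2: sample block 2: wax block on a green cassette base: base 40 x 28 x 12 mm, on it off-white wax 36 x 24 x 16 mm (28 mm tall in all, about 35 g), a small pink patch on top; origin at the centre of its underside, x along its 40 mm length, z up; either way round is the same. Starts in a rack compartment, length along the rack's x. Two or three alike are present
- sample3: sample block 3: wax block on a green cassette base: base 40 x 28 x 12 mm, on it off-white wax 36 x 24 x 16 mm (28 mm tall in all, about 35 g), a small pink patch on top; origin at the centre of its underside, x along its 40 mm length, z up; either way round is the same. Starts in a rack compartment, length along the rack's x. Two or three alike are present
- jar: bystander: clear specimen jar with green lid, 48 mm across, 55 mm tall, loose; origin at the centre of its underside
- slidebox: bystander: red slide box 30 x 80 x 28 mm, loose; origin at the centre of its underside
- reagent: bystander: amber reagent bottle 56 mm across, 110 mm tall, loose; origin at the centre of its underside

How it is judged (in metres and radians):
On the way, in this order (a step that is already met when the one before it is completed fails the run):
1. the stop is flipped down (value of joint stop below 0.12 rad), for 0.2 s.
2. with the stop down, all the blocks present stand in a closed row along the fence, the control against the stop (value of joint stop below 0.12 rad and x of control in the frame of rail between -0.005 and 0.005 m and z of control in the frame of rail between 0.009 and 0.016 m and angle between the x axis of each of control, sample1, sample2, sample3 and the y axis of rail, either way round below 0.15 rad and angle between each of control, sample1, sample2, sample3's own z axis and vertical below 0.12 rad and y of control in the frame of rail between 0.004 and 0.016 m and x of sample1 in the frame of rail between -0.005 and 0.005 m and z of sample1 in the frame of rail between 0.009 and 0.016 m and (y of sample1 in the frame of rail between -0.037 and -0.023 m or y of sample1 in the frame of rail between -0.078 and -0.062 m or y of sample1 in the frame of rail between -0.119 and -0.101 m) and x of sample2 in the frame of rail between -0.005 and 0.005 m and z of sample2 in the frame of rail between 0.009 and 0.016 m and (y of sample2 in the frame of rail between -0.037 and -0.023 m or y of sample2 in the frame of rail between -0.078 and -0.062 m or y of sample2 in the frame of rail between -0.119 and -0.101 m) and x of sample3 in the frame of rail between -0.005 and 0.005 m and z of sample3 in the frame of rail between 0.009 and 0.016 m and (y of sample3 in the frame of rail between -0.037 and -0.023 m or y of sample3 in the frame of rail between -0.078 and -0.062 m or y of sample3 in the frame of rail between -0.119 and -0.101 m) and (y of sample1 in the frame of rail between -0.037 and -0.023 m or y of sample2 in the frame of rail between -0.037 and -0.023 m or y of sample3 in the frame of rail between -0.037 and -0.023 m) and (y of sample1 in the frame of rail between -0.078 and -0.062 m or y of sample2 in the frame of rail between -0.078 and -0.062 m or y of sample3 in the frame of rail between -0.078 and -0.062 m)), for 0.3 s.
3. the stop is flipped up and the row still stands (value of joint stop above 1.35 rad and x of control in the frame of rail between -0.005 and 0.005 m and z of control in the frame of rail between 0.009 and 0.016 m and angle between the x axis of each of control, sample1, sample2, sample3 and the y axis of rail, either way round below 0.15 rad and angle between each of control, sample1, sample2, sample3's own z axis and vertical below 0.12 rad and y of control in the frame of rail between 0.004 and 0.016 m and x of sample1 in the frame of rail between -0.005 and 0.005 m and z of sample1 in the frame of rail between 0.009 and 0.016 m and (y of sample1 in the frame of rail between -0.037 and -0.023 m or y of sample1 in the frame of rail between -0.078 and -0.062 m or y of sample1 in the frame of rail between -0.119 and -0.101 m) and x of sample2 in the frame of rail between -0.005 and 0.005 m and z of sample2 in the frame of rail between 0.009 and 0.016 m and (y of sample2 in the frame of rail between -0.037 and -0.023 m or y of sample2 in the frame of rail between -0.078 and -0.062 m or y of sample2 in the frame of rail between -0.119 and -0.101 m) and x of sample3 in the frame of rail between -0.005 and 0.005 m and z of sample3 in the frame of rail between 0.009 and 0.016 m and (y of sample3 in the frame of rail between -0.037 and -0.023 m or y of sample3 in the frame of rail between -0.078 and -0.062 m or y of sample3 in the frame of rail between -0.119 and -0.101 m) and (y of sample1 in the frame of rail between -0.037 and -0.023 m or y of sample2 in the frame of rail between -0.037 and -0.023 m or y of sample3 in the frame of rail between -0.037 and -0.023 m) and (y of sample1 in the frame of rail between -0.078 and -0.062 m or y of sample2 in the frame of rail between -0.078 and -0.062 m or y of sample3 in the frame of rail between -0.078 and -0.062 m)), for 0.2 s.
4. the foot rests on the control block while the stop is up (all of step 3 and z of foot_tip in the frame of control between 0.0255 and 0.0295 m and x of foot_tip in the frame of control between -0.024 and 0.024 m and y of foot_tip in the frame of control between -0.016 and 0.016 m), for 0.7 s.
At the end, for the whole second after the job is handed in: Stop up (above 1.35 rad), foot back up (below 4 mm), every block present flat on the bed, within 5 mm of flush with the fence and 0.15 rad of parallel; the control's centre within 6 mm of rail y = 10 mm, samples within 7, 8 and 9 mm of y = -30, -70 and -110 mm without a gap in the row; all at rest (all of step 3 and value of joint foot below 0.004 m and linear speed of each of control, sample1, sample2, sample3 below 0.02 m/s); the robot touches nothing.
It fails at once if a bystander (jar, slide box, reagent bottle) is moved more than 3 cm or tipped (distance of any of jar, slidebox, reagent from where it was at the start of the episode above 0.03 m or angle between any of jar, slidebox, reagent's own z axis and vertical above 0.5 rad).
Of sample1, sample2, sample3 only 2 to 3 are there at a start; the rules pass over those that are not, and their reading is None.
At some moment in a run one of sample1, sample2, sample3 may be knocked a few centimetres aside while the robot is not near it.
It also fails if it takes over 210 s, if anything falls off the work surface, if the arm or the gripper's body presses on something with over 40 N, if the wrist force passes 120 N, or if a joint passes its speed limit or range.

## Working session

There is one attempt and no reset: what is moved stays moved. The work goes in short steps, Python scripts to look and compute and a tool call to move; the robot and the scene stay as the last step left them, time stands still between calls to the robot, and variables do not carry over. Pictures are saved under pics/ and viewed, at most 14 in all, crops included, and the job is handed in when it is done.

```bash
ls; mkdir -p pics
```

Run:
```python
from bench import robot
import cv2
s=robot.read_state(); print(s['clock'],s['position'],s['eef_rot'],s['force'],s['gripper_width'],robot.finger_overhang)
for n in('scene','top'):
    d=robot.snapshot(n); cv2.imwrite(f'pics/{n}0.png',d['img']); print(n,d['K'].tolist() if hasattr(d['K'],'tolist') else d['K'],d['view'])
```

```text
bench.py
pics
0.0 [190.86293671 541.83463086 223.63839982] [ 1.68594594e-01  9.85685079e-01 -8.46831652e-04 -2.66091038e-04] [ 0.16952149 -0.53558365 -0.18740923] 93.67637415893162 19.0
scene [[624.6652970725394, 0.0, 324.53958091715117], [0.0, 624.6652970725394, 245.92908942785004], [0.0, 0.0, 1.0]] [[ 3.40413650e-01  9.40204567e-01 -1.15723158e-02 -2.66045510e+02]
 [ 7.97630145e-01 -2.95265995e-01 -5.25931692e-01 -4.23349571e+02]
 [-4.97900290e-01  1.69803899e-01 -8.50448080e-01  1.56412003e+03]
 [ 0.00000000e+00  0.00000000e+00  0.00000000e+00  1.00000000e+00]]
top [[446.55175046361893, 0.0, 320.79688518079365], [0.0, 446.55175046361893, 242.55559934525337], [0.0, 0.0, 1.0]] [[ 5.87481457e-03 -9.99599723e-01 -2.76745417e-02  6.70108586e+01]
 [-9.81449603e-01 -4.60262315e-04 -1.91719755e-01  6.19671530e+02]
 [ 1.91630276e-01  2.82874860e-02 -9.81059456e-01  9.23115849e+02]
 [ 0.00000000e+00  0.00000000e+00  0.00000000e+00  1.00000000e+00]]
```

View pics/top0.png

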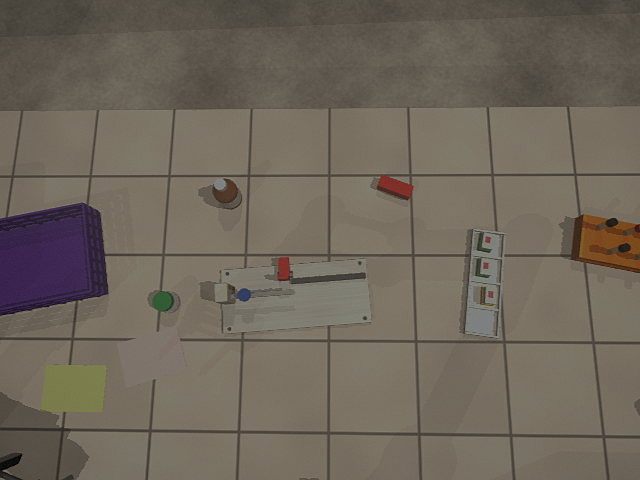

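View pics/scene0.png

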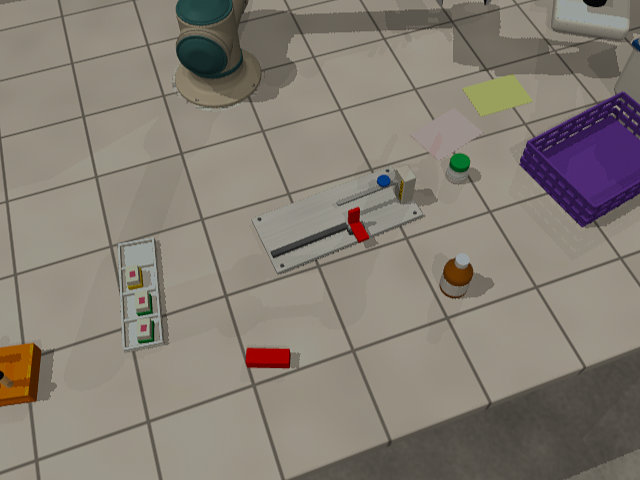

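Top view: rail corners near (220,269), (367,259), (371,322), (221,333). The red stop is at (284,268) and the pad at (244,295). The rack spans (465–504, 229–338): control at (487,295), two samples at (485,267) and (487,241), nearest compartment empty. The jar is at (163,300), the bottle at (226,190) and the slide box at (395,187). Next I'll zoom in.

Run:
```python
import cv2,numpy as np
t=cv2.imread('pics/top0.png')
a=cv2.resize(t[252:340,212:378],None,fx=4,fy=4,interpolation=cv2.INTER_CUBIC)
b=cv2.resize(cv2.rotate(t[224:344,456:512],cv2.ROTATE_90_COUNTERCLOCKWISE),None,fx=4,fy=4,interpolation=cv2.INTER_CUBIC)
c=np.zeros((a.shape[0]+b.shape[0],664,3),np.uint8);c[:a.shape[0]]=a;c[a.shape[0]:,:b.shape[1]]=b
cv2.imwrite('pics/z1.png',cv2.convertScaleAbs(c,alpha=1.5)); print(c.shape)
```

```text
(576, 664, 3)
```

View pics/z1.png

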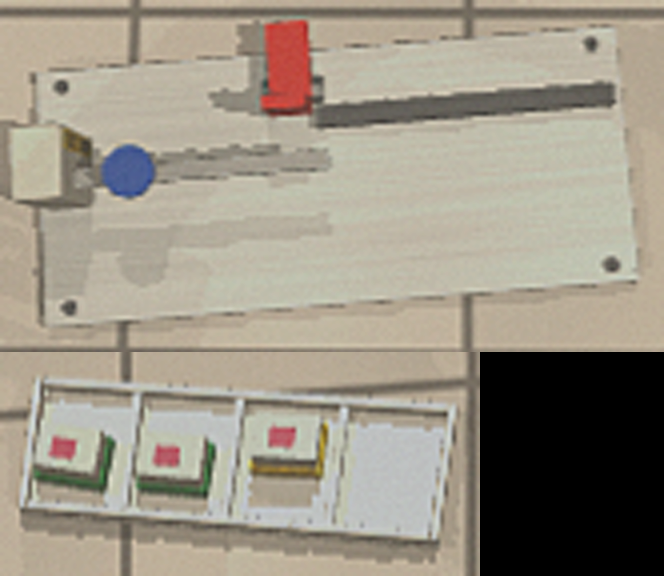

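Create h.py:
```python
import numpy as np, cv2
from scipy.optimize import least_squares
from bench import robot
def unproj(d,uv,z):
    "pixel -> world point on plane z (pinhole)"
    R,t=np.array(d['view'])[:3,:3],np.array(d['view'])[:3,3]
    r=np.linalg.inv(np.array(d['K']))@[uv[0],uv[1],1.]
    c=-R.T@t; w=R.T@r
    return c+w*(z-c[2])/w[2]
def proj(d,P,fish=False):
    V=np.array(d['view']);K=np.array(d['K']);p=V[:3,:3]@np.array(P,float)+V[:3,3]
    if fish:
        n=np.hypot(p[0],p[1]);th=np.arctan2(n,p[2]); return K[:2,2]+K[0,0]*th*p[:2]/max(n,1e-9)
    return (K@(p/p[2]))[:2]
def fisun(d,uv,z):
    V=np.array(d['view']);K=np.array(d['K']);m=(np.array(uv,float)-K[:2,2])/K[0,0];th=np.linalg.norm(m)
    r=np.r_[np.sin(th)*m/max(th,1e-9),np.cos(th)]
    c=-V[:3,:3].T@V[:3,3];w=V[:3,:3].T@r
    return c+w*(z-c[2])/w[2]
def fit(local,world):
    f=lambda q:np.ravel([[q[0]+np.cos(q[2])*a-np.sin(q[2])*b-w[0],q[1]+np.sin(q[2])*a+np.cos(q[2])*b-w[1]] for (a,b),w in zip(local,world)])
    s=least_squares(f,[np.mean([w[0] for w in world]),np.mean([w[1] for w in world]),0.]); return s.x,np.round(f(s.x).reshape(-1,2),1)
def T(q,x,y): return np.array([q[0]+np.cos(q[2])*x-np.sin(q[2])*y,q[1]+np.sin(q[2])*x+np.cos(q[2])*y])
```

Run:
```python
from h import *
d=robot.snapshot('top')
a=lambda u,v:((u+.5)/4-.5+212,(v+.5)/4-.5+252)
b=lambda u,v:(511-((v-352+.5)/4-.5),224+(u+.5)/4-.5)
q,r=fit([(60,190),(60,-145),(-85,-145),(-85,190)],[unproj(d,a(*p),12) for p in [(34,73),(614,28),(637,280),(42,325)]]); print('rail',q,r.tolist())
for n,P,z,uv in [('pad',(-8,125),86,(128,171)),('fence',(14,29),22,(318,122)),('fence far',(14,-140),22,(613,103))]:
    print(n,T(q,*P[:2]),unproj(d,a(*uv),z)[:2])
k,r=fit([(120,37.5),(-120,37.5),(-120,-37.5),(120,-37.5)],[unproj(d,b(*p),15) for p in [(40,378),(457,405),(438,540),(22,508)]]); print('rack',k,r.tolist())
for n,uv in [('ctl',(282,437)),('s1',(166,456)),('s2',(62,448))]: 
    p=unproj(d,b(*uv),33); c,s=np.cos(k[2]),np.sin(k[2]);e=p[:2]-k[:2];print(n,p,[c*e[0]+s*e[1],-s*e[0]+c*e[1]])
for n,uv,z in [('jar',(163,300),55),('bottle',(221,184),110),('box',(395,187),28)]: print(n,unproj(d,uv,z)[:2])
```

```text
rail [5.21340954e+02 1.08155476e+02 7.97151025e-02] [[1.2, 0.4], [1.2, -0.1], [-1.2, -0.7], [-1.2, 0.4]]
pad [503.41252063 232.12148495] [503.135313   230.41729873]
fence [532.98720579 138.17821484] [536.00418656 136.59125573]
fence far [546.44479484 -30.28511439] [547.21116013 -29.65124846]
rack [ 5.37659992e+02 -2.99137814e+02 -1.32566300e-01] [[12.1, 73.6], [8.0, 73.8], [-11.7, -73.4], [-8.4, -73.9]]
ctl [ 509.78166582 -302.586306     33.        ] [np.float64(-27.177903803871423), np.float64(-7.103146134690457)]
s1 [ 573.97387861 -296.3820719    33.        ] [np.float64(35.6310177413584), np.float64(7.531473001841723)]
s2 [ 632.93481915 -304.6114135    33.        ] [np.float64(95.16237283916016), np.float64(7.167696399966701)]
jar [492.6194703  413.16840769]
bottle [738.66475173 284.03313284]
box [ 757.53208888 -101.82665644]
```

Add to h.py:
```python
from scipy.spatial.transform import Rotation as Ro
def go(x,y,z,ang,s=None):
    "shift+turn (tool axes) from measured pose to TCP x,y,z with tool y at world angle ang (mod pi)"
    s=s or robot.read_state(); R=Ro.from_quat(s['eef_rot']).as_matrix(); p=np.array(s['position'])
    d=R.T@(np.array([x,y,z])-p); cur=np.arctan2(R[1,1],R[0,1])
    t=-((ang-cur+np.pi/2)%np.pi-np.pi/2); q6=s['q'][5]
    print('shift',np.round(d,1),'turn',round(t,3),'alt',round(t-np.sign(t)*np.pi,3),'q6',round(q6,2))
RAIL=[521.3,108.2,0.0797]
```

Run:
```python
from h import *
go(505,60,224,RAIL[2]+np.pi/2)
d=robot.snapshot('top')
b=lambda u,v:(511-((v-352+.5)/4-.5),224+(u+.5)/4-.5)
k,r=fit([(120,-37.5),(-120,-37.5),(-120,37.5),(120,37.5)],[unproj(d,b(*p),15) for p in [(40,378),(457,405),(438,540),(22,508)]]); print('rack',k,r.tolist())
for n,uv in [('ctl',(282,437)),('s1',(166,456)),('s2',(62,448))]: 
    p=unproj(d,b(*uv),33); c,s=np.cos(k[2]),np.sin(k[2]);e=p[:2]-k[:2];print(n,p,[c*e[0]+s*e[1],-s*e[0]+c*e[1]])
```

```text
shift [-4.564e+02 -3.502e+02  2.000e-01] turn -0.419 alt 2.723 q6 -0.12
rack [ 5.37659992e+02 -2.99137814e+02 -1.33640053e-01] [[2.1, -0.9], [-1.9, -0.5], [-1.7, 1.1], [1.5, 0.3]]
ctl [ 509.78166582 -302.586306     33.        ] [np.float64(-27.17026111550316), np.float64(-7.132324382600234)]
s1 [ 573.97387861 -296.3820719    33.        ] [np.float64(35.62291026295057), np.float64(7.569727555218814)]
s2 [ 632.93481915 -304.6114135    33.        ] [np.float64(95.15462164861175), np.float64(7.269873105561931)]
```

Call:
{"name": "shift_gripper", "arguments": {
  "moves": [-60, -40, 0, -0.1, -115, -78, 0, -0.28, -170, -115, 0, -0.42, -222, -150, 0, -0.42, -275, -187, 0, -0.42, -325, -222, 0, -0.42, -375, -256, 0, -0.42, -425, -290, 0, -0.42],
  "aperture": 0
}}

```text
clock: 1.2
position: [485.6, 140.6, 224.5]
eef_rot: [-0.04, 0.999, 0.0, 0.0]
force: [0.6, 0.9, 0.4]
gripper_width: 17.3
gripper_force: 0.0
```

Run:
```python
from h import *
d=robot.snapshot('wrist'); print(d['K'],d['view'])
im=d['img'].copy(); cv2.imwrite('pics/w1raw.png',im)
for P in [(60,190,12),(60,-145,12),(-85,-145,12),(-85,190,12),(14,29,22),(14,-140,22),(-8,125,86),(21,30,72)]:
    u=proj(d,[*T(RAIL,*P[:2]),P[2]],True); print(P,u.round(1)); cv2.drawMarker(im,tuple(int(round(v)) for v in u),(255,0,255),cv2.MARKER_CROSS,10,1)
cv2.imwrite('pics/w1.png',im)
```

```text
[[371.64829954   0.         320.89495324]
 [  0.         371.64829954 242.21141031]
 [  0.           0.           1.        ]] [[-8.16582096e-02  9.96660368e-01  2.18811372e-04 -1.01243065e+02]
 [ 9.70048453e-01  7.94274483e-02  2.29558878e-01 -5.04560019e+02]
 [ 2.28774857e-01  1.89576247e-02 -9.73294752e-01  2.76106650e+02]
 [ 0.00000000e+00  0.00000000e+00  0.00000000e+00  1.00000000e+00]]
(60, 190, 12) [456.3 304.9]
(60, -145, 12) [164.1 303.3]
(-85, -145, 12) [152.1 176.4]
(-85, 190, 12) [467.4 175.8]
(14, 29, 22) [314.1 270. ]
(14, -140, 22) [159.6 268. ]
(-8, 125, 86) [424.1 267.6]
(21, 30, 72) [314.2 294.2]
```

View pics/w1.png

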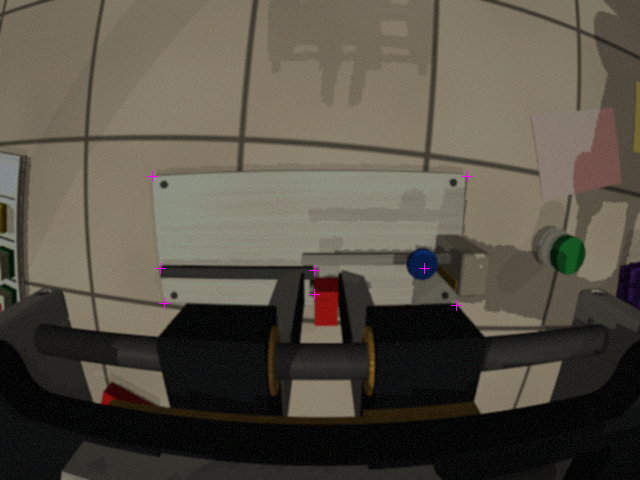

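The wrist view shows the rail with my predicted markers within about 3–5 px: fence at (163–313, 271), pad at (422,263) against a predicted (424,268), and red leaf at (326,300). I'll zoom in to refine the rail pose.

Run:
```python
import cv2,numpy as np
t=cv2.imread('pics/w1raw.png')
f=lambda y0,y1,x0,x1:cv2.resize(t[y0:y1,x0:x1],None,fx=4,fy=4,interpolation=cv2.INTER_CUBIC)
c=np.vstack([np.hstack([f(165,240,145,195),f(165,240,420,480),f(240,315,300,350)]),np.hstack([f(240,315,145,195),f(240,315,395,485),f(240,260,300,320).repeat(1,0)*0 if 0 else np.zeros((300,80,3),np.uint8)])])
c=cv2.convertScaleAbs(c,alpha=1.5); cv2.imwrite('pics/z2.png',c); print(c.shape)
```

```text
(600, 640, 3)
```

View pics/z2.png

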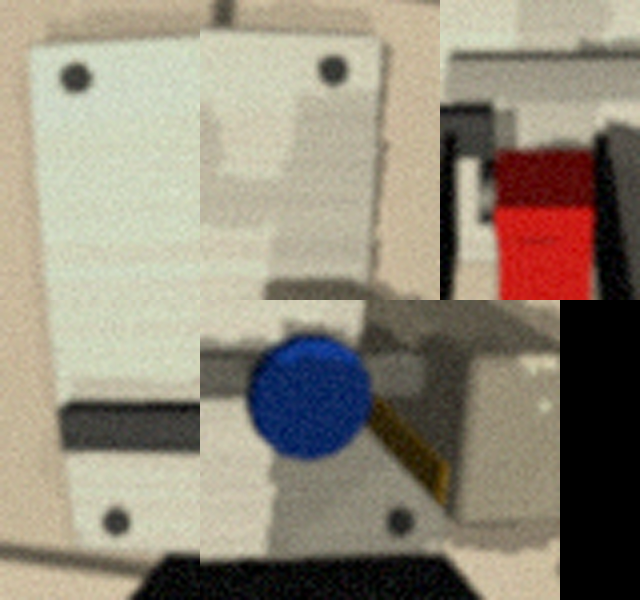

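Run:
```python
from h import *
d=robot.snapshot('wrist')
L=[(-85,-145,12,152.1,175.4),(-85,190,12,464.9,174.1),(14,-140,22,161.1,267.1),(14,29,22,312.6,267.6),(-8,125,86,422.1,264.1)]
W=[fisun(d,l[3:],l[2])[:2] for l in L]
q,r=fit([l[:2] for l in L],W); print(q,r.tolist()); 
q=[520.6,107.4,.081]
p=T(q,47,42); go(*p,120,q[2]+np.pi/2)
```

```text
[5.25778193e+02 9.87269020e+01 8.23686679e-02] [[0.2, -1.1], [-1.6, 2.0], [-0.1, -2.3], [0.5, 0.6], [0.9, 0.8]]
shift [-76.4  10.3 104.3] turn -0.007 alt 3.135 q6 -1.51
```

Run:
```python
from h import *
s=robot.read_state(); print(s['position'],s['clock'])
d=dict(K=[[371.648,0,320.895],[0,371.648,242.211],[0,0,1]],view=[[-8.16582096e-02,9.96660368e-01,2.18811372e-04,-1.01243065e+02],[9.70048453e-01,7.94274483e-02,2.29558878e-01,-5.04560019e+02],[2.28774857e-01,1.89576247e-02,-9.73294752e-01,2.76106650e+02],[0,0,0,1]])
L=[(-85,-145,12,152.1,175.4),(-85,190,12,464.9,174.1),(14,-140,22,161.1,267.1),(14,29,22,312.6,267.6),(-8,125,86,422.1,264.1)]
W=[fisun(d,l[3:],l[2])[:2] for l in L]
q,r=fit([l[:2] for l in L],W); print(q,r.tolist()); 
d=robot.snapshot('wrist'); cv2.imwrite('pics/w2raw.png',d['img']); print(d['view'][:3,3])
```

```text
[488.38955178 137.41687298 224.19933177] 1.3
[5.19517296e+02 1.07290682e+02 8.47999770e-02] [[0.0, -1.2], [-1.3, 1.7], [0.1, -2.7], [0.5, 0.8], [0.6, 1.3]]
[-100.40286207 -506.46934167  274.87244082]
```

```bash
sed -i 's/^RAIL=.*/RAIL=[520.3,107.7,0.082]/' h.py
```

Add to h.py:
```python
def rail(x,y,tip,turn=np.pi/2): go(*T(RAIL,x,y),tip+19,RAIL[2]+turn)
def inrail(s=None):
    s=s or robot.read_state();e=np.array(s['position'][:2])-RAIL[:2];c,n=np.cos(RAIL[2]),np.sin(RAIL[2])
    print('rail',np.round([c*e[0]+n*e[1],-n*e[0]+c*e[1],s['position'][2]-19],1),'F',np.round(s['force'],1),'w',round(s['gripper_width'],1))
```

```bash
python3 -c "
from h import *
inrail();rail(48,42,50)"
```

```text
rail [-31.3  34.9 205.1] F [ 0.2  0.2 -0.5] w 5.7
shift [-79.3   7.6 155. ] turn -0.006 alt 3.135 q6 -1.5
```

Call:
{"name": "shift_gripper", "arguments": {
  "moves": [-50, 5, 0, 0, -79.5, 7.5, 10, 0, -79.5, 7.5, 60, 0, -79.5, 7.5, 110, 0, -79.5, 7.5, 140, 0, -79.5, 7.5, 155, 0, -79.5, 7.5, 155, 0]
}}

```text
clock: 2.22
position: [562.5, 157.1, 69.0]
eef_rot: [-0.041, 0.999, 0.0, -0.001]
force: [-0.2, 0.1, 0.9]
gripper_width: 0.3
gripper_force: 0.0
```

```bash
python3 -c "
from h import *
inrail()
d=robot.snapshot('scene'); cv2.imwrite('pics/s1.png',cv2.convertScaleAbs(cv2.resize(d['img'][130:290,240:440],None,fx=4,fy=4 ,interpolation=cv2.INTER_CUBIC)[:600],alpha=1.4))
rail(48,42,50)"
```

```text
rail [46.1 45.8 50. ] F [-0.2  0.1  0.9] w 0.3
shift [-0.8 -3.6  1.1] turn 0.0 alt -3.142 q6 -1.5
```

View pics/s1.png

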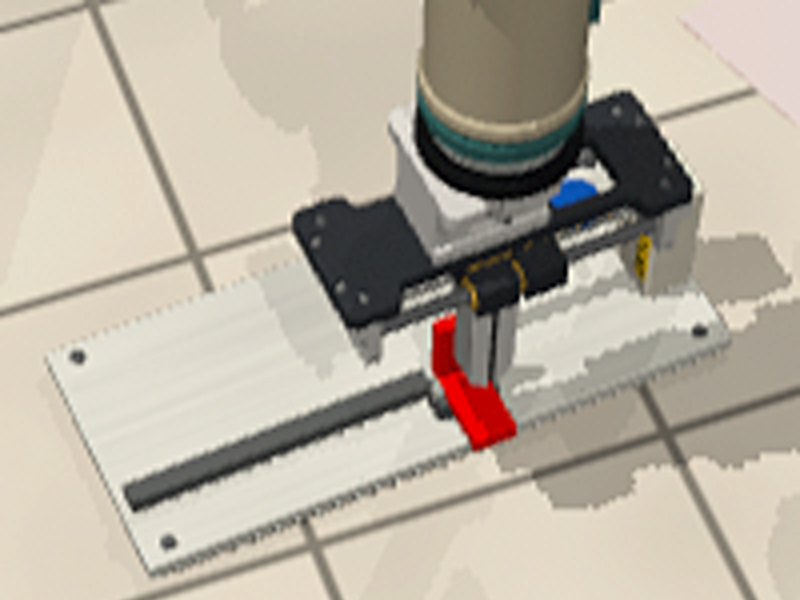

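The closed fingers stand behind the upright leaf (445,345), over the level tail (480,410). Now to sweep the leaf toward -x and press it down.

Call:
{"name": "shift_gripper", "arguments": {
  "moves": [5, -2, 0, 0, 13, -3.5, 0, 0, 22, -3.5, 0, 0, 33, -3.5, 0, 0, 33, -3.5, 8, 0, 33, -3.5, 16, 0, 33, -3.5, 22, 0, 33, -3.5, 26, 0]
}}

```text
clock: 3.28
position: [530.4, 150.0, 42.6]
eef_rot: [-0.041, 0.999, -0.0, -0.001]
force: [-0.7, 0.0, 0.9]
gripper_width: 0.6
gripper_force: 0.5
```

```bash
python3 -c "
from h import *
inrail()"
```

```text
rail [13.5 41.4 23.6] F [-0.7  0.   0.9] w 0.6
```

Call:
{"name": "shift_gripper", "arguments": {
  "moves": [0, 0, 1, 0, 0, 0, 1.5, 0, 0, 0, 1.5, 0, 0, 0, 1.5, 0]
}}

```text
clock: 3.78
position: [530.4, 150.1, 42.2]
eef_rot: [-0.041, 0.999, 0.0, -0.0]
force: [-2.4, -0.2, 5.2]
gripper_width: 0.6
gripper_force: 2.4
```

```bash
python3 -c "
from h import *
inrail()"
```

```text
rail [13.6 41.4 23.2] F [-2.4 -0.2  5.2] w 0.6
```

Call:
{"name": "shift_gripper", "arguments": {
  "moves": [0, 0, -50, 0, 0, 0, -110, 0, 0, -50, -160, 0, 0, -110, -180, 0.1, 0, -170, -180, 0.2],
  "aperture": 40
}}

```text
clock: 4.4
position: [546.3, -15.6, 224.1]
eef_rot: [0.06, 0.998, -0.0, 0.003]
force: [0.3, 0.5, -0.4]
gripper_width: 39.9
gripper_force: 0.0
```

```bash
python3 -c "
from h import *
inrail(); go(610,-300,224,-.134+np.pi/2)"
```

```text
rail [  15.8 -125.   205.1] F [ 0.3  0.5 -0.4] w 39.9
shift [ -97.5 -274.7    0.8] turn 0.013 alt -3.128 q6 -1.61
```

Call:
{"name": "shift_gripper", "arguments": {
  "moves": [-20, -55, 0, 0.01, -40, -112, 0, 0.01, -60, -170, 0, 0.01, -80, -226, 0, 0.01, -97, -275, 0, 0.013, -97, -275, 0, 0.013, -97, -275, 0, 0.013]
}}

```text
clock: 5.28
position: [607.8, -298.3, 221.0]
eef_rot: [0.066, 0.998, 0.001, -0.0]
force: [-0.3, 0.1, -0.3]
gripper_width: 40.0
gripper_force: 0.0
```

Run:
```python
from h import *
d=robot.snapshot('wrist'); im=d['img'].copy(); cv2.imwrite('pics/w3raw.png',im); np.save('w3v.npy',d['view']); print(d['view'])
s=robot.read_state();print(s['position'])
k=[537.66,-299.1,-.1336]
for x in(-120,120):
    for y in(-37.5,37.5):
        u=proj(d,[*T(k,x,y),15],True);print(u.round(1));cv2.drawMarker(im,tuple(int(round(v)) for v in u),(255,0,255),cv2.MARKER_CROSS,8,1)
cv2.imwrite('pics/w3.png',cv2.convertScaleAbs(cv2.resize(im[100:400,120:520],None,fx=2,fy=2,interpolation=cv2.INTER_CUBIC),alpha=1.3))
```

```text
[[ 1.30987700e-01  9.91383506e-01  9.82925631e-04  2.15502354e+02]
 [ 9.65106369e-01 -1.27742438e-01  2.28586016e-01 -6.45865350e+02]
 [ 2.26741967e-01 -2.89933286e-02 -9.73523224e-01  2.40065056e+02]
 [ 0.00000000e+00  0.00000000e+00  0.00000000e+00  1.00000000e+00]]
[ 607.78955609 -297.57223819  221.39941274]
[272.7  38.2]
[348.4  37.7]
[274.4 272.4]
[346.6 272.7]
```

View pics/w3.png

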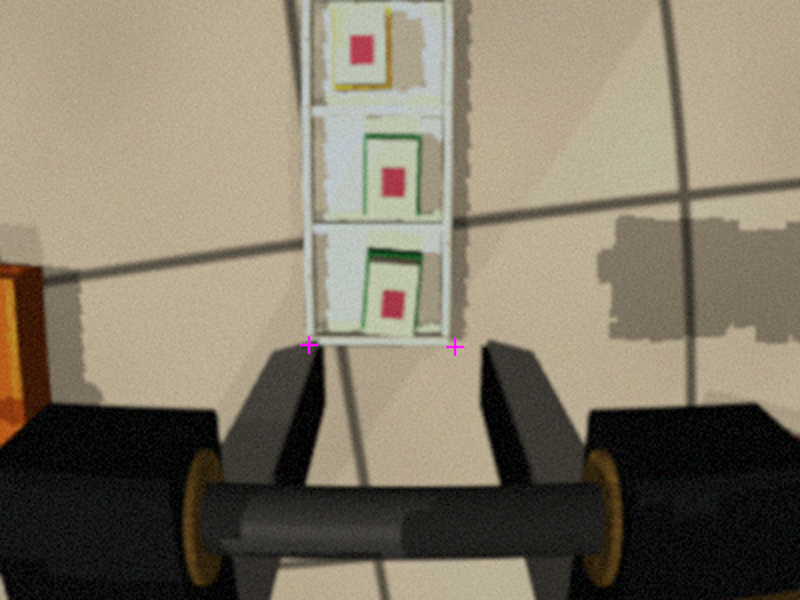

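Wrist view of the rack: control wax top near crop (360,43), middle sample wax near (392,176), far sample near (392,298). The far sample is slightly turned. The pink patches are off-centre, so I'll use the wax outlines.

Run:
```python
from h import *
d=dict(K=[[371.648,0,320.895],[0,371.648,242.211],[0,0,1]],view=np.load('w3v.npy'))
V=d['view'];print('cam',-V[:3,:3].T@V[:3,3])
B=dict(ctl=[(332,2),(386,3),(386,83),(333,84)],mid=[(365,138),(421,138),(419,214),(364,213)],far=[(369,262),(421,264),(416,334),(362,332)])
for n,P in B.items():
    W=[fisun(d,(120+a/2-.25,100+b/2-.25),33)[:2] for a,b in P]
    l=[np.linalg.norm(W[0]-W[1]),np.linalg.norm(W[2]-W[3]),np.linalg.norm(W[0]-W[3]),np.linalg.norm(W[2]-W[1])]
    ax=(W[3]+W[2]-W[0]-W[1]); print(n,np.mean(W,0).round(1),'sizes',np.round(l,1),'ang',np.arctan2(ax[1],ax[0]).round(3))
for a,b in [(309,341),(446,342)]: print(fisun(d,(120+a/2,100+b/2),15)[:2])
k=[537.66,-299.1,-.1336]; print(T(k,120,-37.5),T(k,120,37.5))
go(509,-301,70,-.134+np.pi/2)
```

```text
cam [ 540.66778196 -289.18960926  381.13287205]
ctl [ 505.  -304.3] sizes [25.1 24.6 38.9 37.9] ang -0.126
mid [ 569.1 -297.4] sizes [26.1 26.  35.4 35.9] ang -0.153
far [ 627.7 -305.4] sizes [24.9 26.5 35.1 35. ] ang -0.218
[ 649.5217714  -351.77516359]
[ 659.26009568 -281.43796433]
[ 651.59554497 -352.25017962] [ 661.58576379 -277.91852063]
shift [ 97.4 -16.5 151.4] turn 0.003 alt -3.139 q6 -2.0
```

Call:
{"name": "shift_gripper", "arguments": {
  "moves": [50, -9, 20, 0, 95, -12, 50, 0, 95, -13, 100, 0, 95, -13, 130, 0, 95, -13, 130, 0, 95, -13, 130, 0]
}}

```text
clock: 6.08
position: [513.1, -298.8, 93.3]
eef_rot: [0.065, 0.998, -0.001, 0.001]
force: [-0.2, -0.9, -0.6]
gripper_width: 40.1
gripper_force: 0.0
```

Run:
```python
from h import *
go(512.5,-304.5,37.5,-.13+np.pi/2)
```

```text
shift [-0.1 -5.7 55.8] turn -0.0 alt 3.141 q6 -2.09
```

Call:
{"name": "shift_gripper", "arguments": {
  "moves": [0, -5.7, 20, 0, 0, -5.7, 45, 0, 0, -5.7, 55.5, 0, 0, -5.7, 55.5, 0, 0, -5.7, 55.5, 0]
}}

```text
clock: 6.7
position: [512.1, -305.3, 37.4]
eef_rot: [0.066, 0.998, -0.001, 0.001]
force: [0.1, 0.6, -0.3]
gripper_width: 40.4
gripper_force: 0.0
```

Run:
```python
from h import *
go(512.5,-304.5,37.5,-.13+np.pi/2)
```

```text
shift [-0.3  0.8 -0.1] turn -0.002 alt 3.14 q6 -2.09
```

Call:
{"name": "shift_gripper", "arguments": {
  "moves": [0, 0, 0, 0, 0, 0, 0, 0, 0, 0, 0, 0, 0, 0, 0, 0],
  "aperture": 10
}}

```text
clock: 7.2
position: [511.5, -305.0, 36.8]
eef_rot: [0.066, 0.998, -0.0, 0.0]
force: [-0.9, 0.6, 4.5]
gripper_width: 23.8
gripper_force: 30.0
```

Call:
{"name": "shift_gripper", "arguments": {
  "moves": [0, 0, -40, 0, 0, 0, -100, 0, 0, 0, -120, 0, 0, 0, -120, 0]
}}

```text
clock: 7.7
position: [512.0, -305.4, 157.7]
eef_rot: [0.066, 0.998, -0.001, 0.001]
force: [-1.2, -0.0, -0.1]
gripper_width: 24.3
gripper_force: 30.0
```

Run:
```python
from h import *
rail(0,-10,80,0)
```

```text
shift [ 44.1 400.9  57.9] turn 1.357 alt -1.785 q6 -2.09
```

Call:
{"name": "shift_gripper", "arguments": {
  "moves": [6, 57, 0, 0.17, 12, 114, 0, 0.35, 18, 170, 0, 0.52, 25, 228, 0, 0.7, 31, 285, 0, 0.87, 37, 340, 0, 1.05, 44, 395, 0, 1.2, 44, 401, 10, 1.357]
}}

```text
clock: 8.7
position: [519.1, 102.1, 144.6]
eef_rot: [0.678, 0.735, -0.0, -0.001]
force: [1.2, -0.1, -1.8]
gripper_width: 23.7
gripper_force: 30.0
```

Call:
{"name": "shift_gripper", "arguments": {
  "moves": [0, 0, 0, 0, 0, 0, 0, 0]
}}

```text
clock: 8.95
position: [519.7, 97.9, 145.3]
eef_rot: [0.677, 0.736, -0.001, -0.001]
force: [0.6, -0.6, 0.2]
gripper_width: 23.5
gripper_force: 30.0
```

```bash
python3 - <<'E'
from h import *
inrail();rail(0,-10,35,0)
E
```

```text
rail [ -1.4  -9.8 126.3] F [ 0.6 -0.6  0.2] w 23.5
shift [-0.2  1.6 91.3] turn 0.002 alt -3.14 q6 -0.03
```

Call:
{"name": "shift_gripper", "arguments": {
  "moves": [0, -2, 40, 0, 0, -3, 75, 0, 0, -3, 86, 0, 0, -3, 86, 0, 0, -3, 86, 0]
}}

```text
clock: 9.57
position: [518.6, 98.0, 61.5]
eef_rot: [0.678, 0.735, 0.001, 0.001]
force: [0.4, 0.4, 1.0]
gripper_width: 23.5
gripper_force: 30.0
```

Run:
```python
from h import *
inrail()
d=robot.snapshot('wrist'); cv2.imwrite('pics/w4.png',cv2.convertScaleAbs(cv2.resize(d['img'][120:420,120:520],None,fx=2,fy=2,interpolation=cv2.INTER_CUBIC),alpha=1.4))
```

```text
rail [-2.5 -9.5 42.5] F [0.4 0.4 1. ] w 23.5
```

View pics/w4.png

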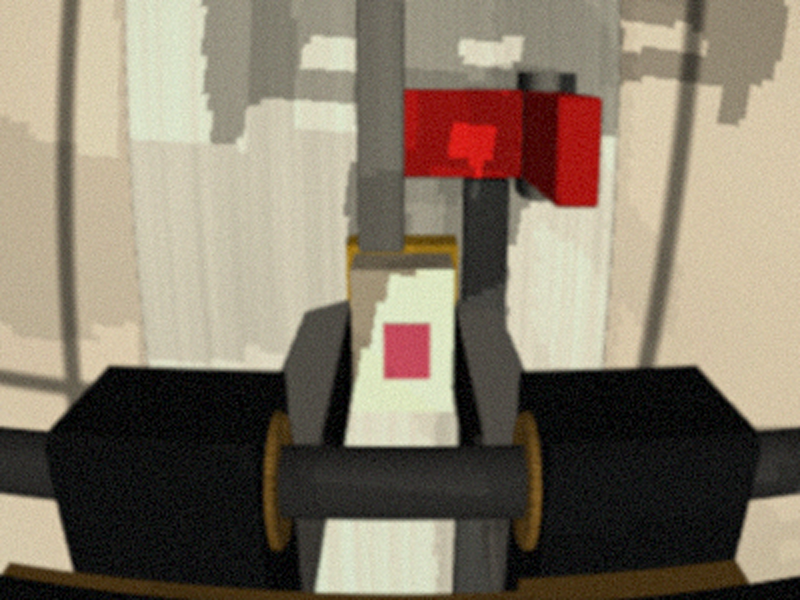

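The stop is down, with its leaf at (465,130) and tail at (578,150). The control is gripped straight, its right base edge (457) just short of the fence (465) and the foot end at (380,248). I'll lower it now.

Call:
{"name": "shift_gripper", "arguments": {
  "moves": [0, -1, 8, 0, 0, -1, 14, 0, 0, -1, 17, 0, 0, -1, 17, 0, 0, -1, 17, 0]
}}

```text
clock: 10.25
position: [515.8, 98.3, 43.8]
eef_rot: [0.677, 0.736, -0.0, -0.0]
force: [-2.1, -0.4, 6.2]
gripper_width: 23.9
gripper_force: 30.0
```

```bash
python3 -c "
from h import *
inrail()"
```

```text
rail [-5.2 -9.  24.8] F [-2.1 -0.4  6.2] w 23.9
```

Call:
{"name": "shift_gripper", "arguments": {
  "moves": [0, 1, 0.5, 0, 0, 2, 0.5, 0, 0, 3, 0.5, 0, 0, 3, 0.5, 0]
}}

```text
clock: 10.75
position: [516.0, 98.3, 43.8]
eef_rot: [0.677, 0.736, -0.002, -0.002]
force: [-7.7, -1.6, 15.3]
gripper_width: 23.9
gripper_force: 30.0
```

```bash
python3 -c "
from h import *
inrail()"
```

```text
rail [-5.  -9.  24.8] F [-7.7 -1.6 15.3] w 23.9
```

Call:
{"name": "shift_gripper", "arguments": {
  "moves": [0, 0, -1.2, 0, 0, 1, -1.2, 0, 0, 2, -1.2, 0, 0, 3, -1.2, 0, 0, 3, -1.2, 0]
}}

```text
clock: 11.38
position: [522.1, 98.7, 43.8]
eef_rot: [0.678, 0.735, -0.0, -0.0]
force: [-2.1, -0.4, 2.8]
gripper_width: 23.8
gripper_force: 30.0
```

```bash
python3 -c "
from h import *
inrail()"
```

```text
rail [ 1.  -9.1 24.8] F [-2.1 -0.4  2.8] w 23.8
```

Call:
{"name": "shift_gripper", "arguments": {
  "moves": [0, 1, -0.3, 0, 0, 2, -0.3, 0, 0, 2, -0.3, 0]
}}

```text
clock: 11.75
position: [522.2, 98.7, 43.9]
eef_rot: [0.678, 0.736, -0.002, -0.002]
force: [-5.3, -1.3, 3.9]
gripper_width: 23.6
gripper_force: 30.0
```

```bash
python3 -c "
from h import *
inrail()"
```

```text
rail [ 1.2 -9.1 24.9] F [-5.3 -1.3  3.9] w 23.6
```

Call:
{"name": "shift_gripper", "arguments": {
  "moves": [3, 0, 0, 0, 6, 0, 0, 0, 9, 0, 0, 0, 9, 0, 0, 0]
}}

```text
clock: 12.25
position: [521.6, 106.2, 43.8]
eef_rot: [0.677, 0.736, -0.003, -0.0]
force: [-5.5, -5.5, 3.5]
gripper_width: 23.8
gripper_force: 30.0
```

```bash
python3 -c "
from h import *
inrail()"
```

```text
rail [ 1.1 -1.6 24.8] F [-5.5 -5.5  3.5] w 23.8
```

```bash
sed -i 's/^RAIL=.*/RAIL=[521.4,107.7,0.082]/' h.py
```

Call:
{"name": "shift_gripper", "arguments": {
  "moves": [0, -1.5, 0, 0, 1.5, -1.5, 0, 0, 3, -1.5, 0, 0, 3, -1.5, 0, 0]
}}

```text
clock: 12.75
position: [521.1, 110.7, 43.9]
eef_rot: [0.677, 0.736, -0.001, -0.001]
force: [-3.5, -2.2, -1.7]
gripper_width: 23.9
gripper_force: 30.0
```

```bash
python3 -c "
from h import *
inrail()
d=robot.snapshot('wrist'); cv2.imwrite('pics/w5.png',cv2.convertScaleAbs(cv2.resize(d['img'][120:420,120:520],None,fx=2,fy=2,interpolation=cv2.INTER_CUBIC),alpha=1.4))"
```

```text
rail [-0.   3.1 24.9] F [-3.5 -2.2 -1.7] w 23.9
```

View pics/w5.png

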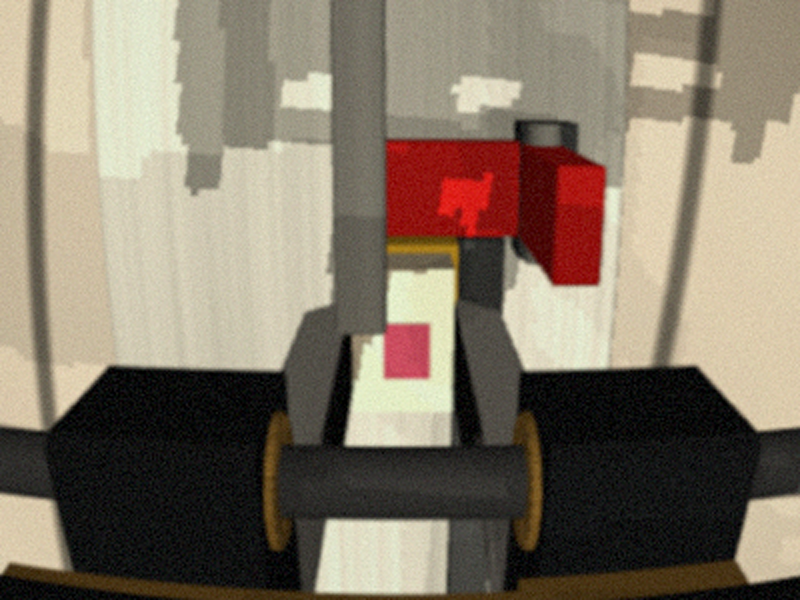

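The control's leading edge (gold, v=243) is practically at the leaf (v=237). One more small push should make contact.

Call:
{"name": "shift_gripper", "arguments": {
  "moves": [1, 0, 0, 0, 2, 0, 0, 0, 2, 0, 0, 0]
}}

```text
clock: 13.18
position: [521.0, 112.5, 44.0]
eef_rot: [0.677, 0.736, -0.001, -0.0]
force: [-4.4, -2.7, -0.3]
gripper_width: 23.6
gripper_force: 30.0
```

```bash
python3 -c "
from h import *
inrail()"
```

```text
rail [-0.   4.9 25. ] F [-4.4 -2.7 -0.3] w 23.6
```

Call:
{"name": "shift_gripper", "arguments": {
  "moves": [-1, -0.3, 0, 0, -1, -0.3, 0, 0]
}}

```text
clock: 13.42
position: [521.0, 112.3, 44.1]
eef_rot: [0.678, 0.735, 0.0, -0.001]
force: [-3.7, 1.2, -1.7]
gripper_width: 24.1
gripper_force: 30.0
```

Call:
{"name": "shift_gripper", "arguments": {
  "moves": [0, 0, 0, 0, 0, 0, 0, 0],
  "aperture": 40
}}

```text
clock: 13.68
position: [524.2, 111.9, 45.1]
eef_rot: [0.677, 0.736, 0.002, 0.002]
force: [1.4, 0.9, 0.1]
gripper_width: 38.7
gripper_force: 0.0
```

Call:
{"name": "shift_gripper", "arguments": {
  "moves": [-2, 0, -20, 0, -4, 0, -70, 0, -4, 0, -110, 0, -4, 0, -120, 0]
}}

```text
clock: 14.18
position: [524.9, 107.8, 167.7]
eef_rot: [0.678, 0.735, 0.003, 0.003]
force: [0.0, -0.9, -0.1]
gripper_width: 39.9
gripper_force: 0.0
```

```bash
python3 -c "
from h import *
inrail();go(570.5,-297,150,-.15+np.pi/2)"
```

```text
rail [  3.5  -0.2 148.7] F [ 0.  -0.9 -0.1] w 39.9
shift [-407.2   12.1   17.8] turn -1.339 alt 1.803 q6 -0.01
```

Call:
{"name": "shift_gripper", "arguments": {
  "moves": [-55, 2, 0, -0.17, -110, 4, 0, -0.35, -170, 5, 0, -0.52, -228, 7, 0, -0.7, -285, 8, 0, -0.87, -340, 10, 0, -1.05, -400, 12, 0, -1.2, -407, 12, 20, -1.34]
}}

```text
clock: 15.18
position: [568.5, -302.5, 143.9]
eef_rot: [0.074, 0.997, -0.002, 0.002]
force: [-0.2, 1.2, 0.0]
gripper_width: 40.1
gripper_force: 0.0
```

Call:
{"name": "shift_gripper", "arguments": {
  "moves": [0, 0, 10, 0, 0, 0, 10, 0, 0, 0, 10, 0]
}}

```text
clock: 15.55
position: [567.4, -296.1, 134.6]
eef_rot: [0.074, 0.997, -0.0, 0.0]
force: [-0.8, 0.7, 0.4]
gripper_width: 39.7
gripper_force: 0.0
```

```bash
python3 -c "
from h import *
go(570.5,-297,37.5,-.145+np.pi/2)
d=robot.snapshot('wrist'); cv2.imwrite('pics/w6.png',cv2.convertScaleAbs(cv2.resize(d['img'][120:420,120:520],None,fx=2,fy=2,interpolation=cv2.INTER_CUBIC),alpha=1.4))"
```

```text
shift [-3.1 -0.4 97.1] turn -0.004 alt 3.138 q6 -2.01
```

View pics/w6.png

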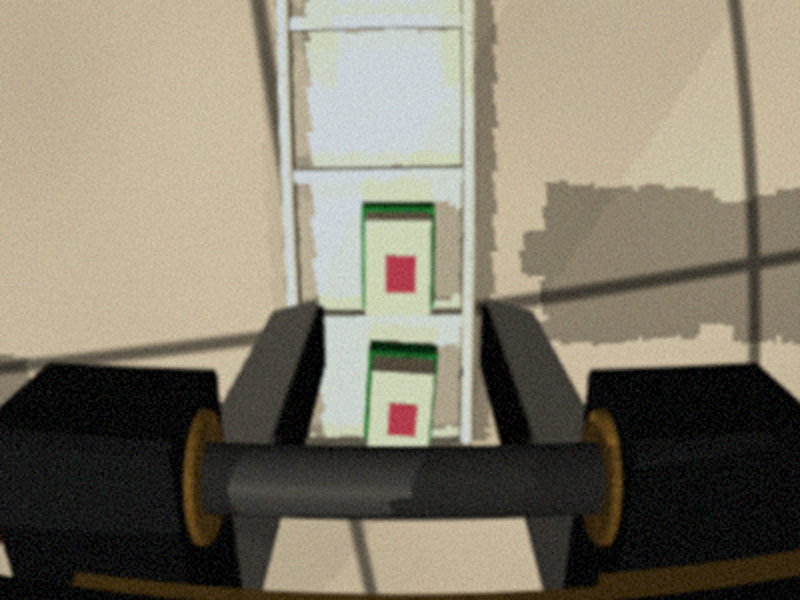

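The middle sample (398,262) sits square between the fingers and the far one is at (402,405); both are undisturbed. Going down.

Call:
{"name": "shift_gripper", "arguments": {
  "moves": [-3, -0.5, 40, 0, -3, -0.5, 80, 0, -3, -0.5, 97, 0, -3, -0.5, 97, 0, -3, -0.5, 97, 0]
}}

```text
clock: 16.23
position: [571.2, -298.5, 38.9]
eef_rot: [0.074, 0.997, -0.001, 0.001]
force: [-0.1, -0.1, 1.4]
gripper_width: 39.5
gripper_force: 0.0
```

Call:
{"name": "shift_gripper", "arguments": {
  "moves": [0, 0, 0, 0, 0, 0, 0, 0, 0, 0, 0, 0, 0, 0, 0, 0],
  "aperture": 10
}}

```text
clock: 16.73
position: [570.5, -298.3, 38.3]
eef_rot: [0.074, 0.997, -0.0, 0.001]
force: [-0.4, 0.9, 6.2]
gripper_width: 23.8
gripper_force: 30.0
```

Call:
{"name": "shift_gripper", "arguments": {
  "moves": [0, 0, -40, 0, 0, 0, -100, 0, 0, 0, -110, 0, 0, 0, -110, 0]
}}

```text
clock: 17.23
position: [569.8, -297.9, 147.4]
eef_rot: [0.074, 0.997, -0.0, 0.0]
force: [-0.5, 0.7, -1.1]
gripper_width: 23.7
gripper_force: 30.0
```

```bash
python3 -c "
from h import *
rail(-4,-44,100,0)"
```

```text
shift [101.9 350.2  28.2] turn 1.34 alt -1.802 q6 -2.01
```

Call:
{"name": "shift_gripper", "arguments": {
  "moves": [15, 55, 0, 0.17, 30, 110, 0, 0.35, 45, 165, 0, 0.52, 60, 215, 0, 0.7, 75, 265, 0, 0.87, 90, 315, 0, 1.05, 102, 350, 0, 1.2, 102, 350, 20, 1.34]
}}

```text
clock: 18.23
position: [519.6, 66.0, 125.8]
eef_rot: [0.678, 0.735, -0.0, -0.001]
force: [-0.1, -1.5, -0.7]
gripper_width: 23.6
gripper_force: 30.0
```

Call:
{"name": "shift_gripper", "arguments": {
  "moves": [0, 0, 0, 0, 0, 0, 0, 0]
}}

```text
clock: 18.48
position: [520.4, 63.0, 126.3]
eef_rot: [0.677, 0.736, -0.001, -0.001]
force: [0.4, -0.6, -0.1]
gripper_width: 23.8
gripper_force: 30.0
```

```bash
python3 - <<'E'
from h import *
inrail();rail(-4,-44,26,0)
E
```

```text
rail [ -4.6 -44.5 107.3] F [ 0.4 -0.6 -0.1] w 23.8
shift [ 0.4  0.8 81.3] turn 0.001 alt -3.14 q6 -0.1
```

Call:
{"name": "shift_gripper", "arguments": {
  "moves": [0, 0, 40, 0, 0, 0, 70, 0, 0, 0, 78, 0, 0, 0, 80.5, 0, 0, 0, 80.5, 0, 0, 0, 80.5, 0]
}}

```text
clock: 19.23
position: [521.8, 63.3, 47.8]
eef_rot: [0.678, 0.736, 0.001, 0.001]
force: [-0.3, 0.4, -0.7]
gripper_width: 23.4
gripper_force: 30.0
```

Call:
{"name": "shift_gripper", "arguments": {
  "moves": [0, 2, 0, 0, 0, 4, 0, 0, 0, 5, 0, 0, 0, 5, 0, 0]
}}

```text
clock: 19.73
position: [525.1, 63.7, 46.5]
eef_rot: [0.677, 0.736, -0.001, -0.001]
force: [-1.5, -0.0, 1.0]
gripper_width: 23.2
gripper_force: 30.0
```

```bash
python3 -c "
from h import *
inrail()"
```

```text
rail [  0.1 -44.1  27.5] F [-1.5 -0.   1. ] w 23.2
```

Call:
{"name": "shift_gripper", "arguments": {
  "moves": [0, 0, 0.7, 0, 0, 0.5, 1, 0, 0, 0.5, 1, 0]
}}

```text
clock: 20.1
position: [525.1, 63.8, 45.4]
eef_rot: [0.677, 0.736, -0.001, -0.001]
force: [-4.8, -0.3, 1.9]
gripper_width: 23.5
gripper_force: 30.0
```

```bash
python3 -c "
from h import *
inrail()"
```

```text
rail [  0.1 -44.1  26.4] F [-4.8 -0.3  1.9] w 23.5
```

Call:
{"name": "shift_gripper", "arguments": {
  "moves": [4, 0, 0, 0, 8, 0, 0, 0, 11, 0, 0, 0, 13, 0, 0, 0, 13, 0, 0, 0]
}}

```text
clock: 20.72
position: [524.1, 75.9, 45.4]
eef_rot: [0.677, 0.736, -0.002, -0.0]
force: [-5.0, -3.4, 1.8]
gripper_width: 23.5
gripper_force: 30.0
```

```bash
python3 -c "
from h import *
inrail()"
```

```text
rail [  0.1 -31.9  26.4] F [-5.  -3.4  1.8] w 23.5
```

Call:
{"name": "shift_gripper", "arguments": {
  "moves": [1, 0, 0, 0, 2, 0, 0, 0, 2, 0, 0, 0]
}}

```text
clock: 21.1
position: [523.9, 77.5, 45.4]
eef_rot: [0.677, 0.736, -0.002, -0.0]
force: [-4.9, -4.4, 0.9]
gripper_width: 23.5
gripper_force: 30.0
```

```bash
python3 -c "
from h import *
inrail()"
```

```text
rail [  0.1 -30.3  26.4] F [-4.9 -4.4  0.9] w 23.5
```

Call:
{"name": "shift_gripper", "arguments": {
  "moves": [1, -0.7, 0, 0, 2, -0.7, 0, 0, 2, -0.7, 0, 0]
}}

```text
clock: 21.48
position: [523.9, 77.8, 45.5]
eef_rot: [0.677, 0.736, -0.002, 0.001]
force: [-4.3, -9.2, 0.1]
gripper_width: 23.7
gripper_force: 30.0
```

```bash
python3 -c "
from h import *
inrail()
d=robot.snapshot('wrist'); cv2.imwrite('pics/w7.png',cv2.convertScaleAbs(cv2.resize(d['img'][120:420,120:520],None,fx=2,fy=2,interpolation=cv2.INTER_CUBIC),alpha=1.4))"
```

```text
rail [  0.1 -30.   26.5] F [-4.3 -9.2  0.1] w 23.7
```

View pics/w7.png

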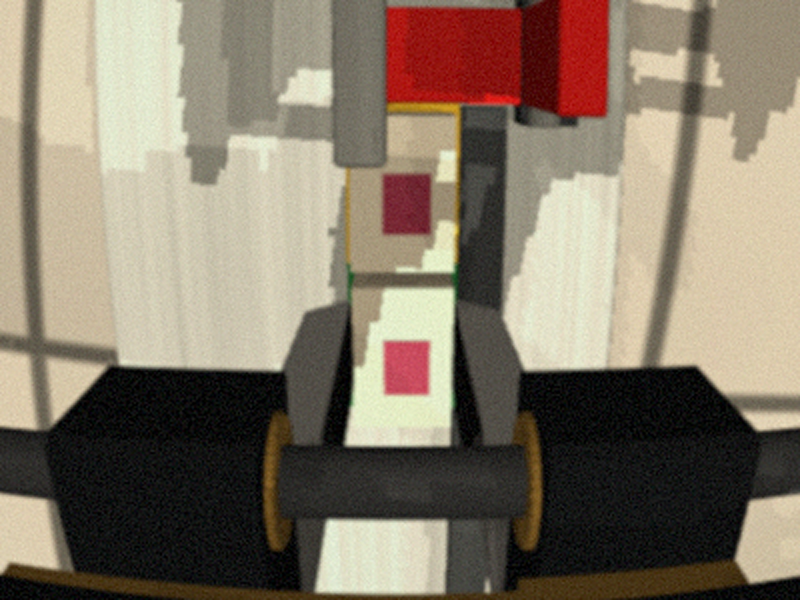

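The control is against the leaf (v=105), the sample is closed up behind it (joint at v=278), and both are flush with the fence. Releasing and fetching the last sample.

Call:
{"name": "shift_gripper", "arguments": {
  "moves": [-2, -0.5, 0, 0, -2, -0.5, 0, 0]
}}

```text
clock: 21.78
position: [523.9, 77.5, 45.5]
eef_rot: [0.677, 0.736, -0.001, 0.0]
force: [-3.3, -3.8, 0.1]
gripper_width: 23.6
gripper_force: 30.0
```

Call:
{"name": "shift_gripper", "arguments": {
  "moves": [0, 0, 0, 0, 0, 0, 0, 0],
  "aperture": 40
}}

```text
clock: 22.02
position: [525.9, 79.2, 46.3]
eef_rot: [0.678, 0.735, 0.002, 0.001]
force: [0.8, 0.9, 0.3]
gripper_width: 38.3
gripper_force: 0.0
```

Call:
{"name": "shift_gripper", "arguments": {
  "moves": [0, 0, -20, 0, 0, 0, -70, 0, 0, 0, -110, 0, 0, 0, -120, 0]
}}

```text
clock: 22.52
position: [526.6, 79.2, 168.8]
eef_rot: [0.677, 0.736, 0.003, 0.003]
force: [0.6, -0.2, 0.9]
gripper_width: 40.3
gripper_force: 0.0
```

```bash
python3 -c "
from h import *
inrail();go(629.3,-305,150,-.2+np.pi/2)"
```

```text
rail [  2.9 -28.9 149.8] F [ 0.6 -0.2  0.9] w 40.3
shift [-391.3   70.7   19.3] turn -1.289 alt 1.853 q6 -0.06
```

Call:
{"name": "shift_gripper", "arguments": {
  "moves": [-55, 10, 0, -0.17, -110, 20, 0, -0.35, -165, 30, 0, -0.52, -220, 40, 0, -0.7, -275, 50, 0, -0.87, -330, 60, 0, -1.05, -385, 70, 0, -1.2, -391, 71, 20, -1.29]
}}

```text
clock: 23.52
position: [628.5, -310.0, 144.9]
eef_rot: [0.099, 0.995, -0.001, 0.002]
force: [-0.7, 0.4, -0.1]
gripper_width: 40.1
gripper_force: 0.0
```

Call:
{"name": "shift_gripper", "arguments": {
  "moves": [0, 0, 10, 0, 0, 0, 10, 0, 0, 0, 10, 0]
}}

```text
clock: 23.9
position: [627.1, -304.3, 136.2]
eef_rot: [0.099, 0.995, 0.0, 0.0]
force: [-0.0, 0.8, -0.2]
gripper_width: 40.3
gripper_force: 0.0
```

```bash
python3 -c "
from h import *
go(629.3,-305,38,-.2+np.pi/2)
d=robot.snapshot('wrist'); cv2.imwrite('pics/w8.png',cv2.convertScaleAbs(cv2.resize(d['img'][120:420,120:520],None,fx=2,fy=2,interpolation=cv2.INTER_CUBIC),alpha=1.4))"
```

```text
shift [-2.2 -0.3 98.2] turn 0.002 alt -3.14 q6 -1.92
```

View pics/w8.png

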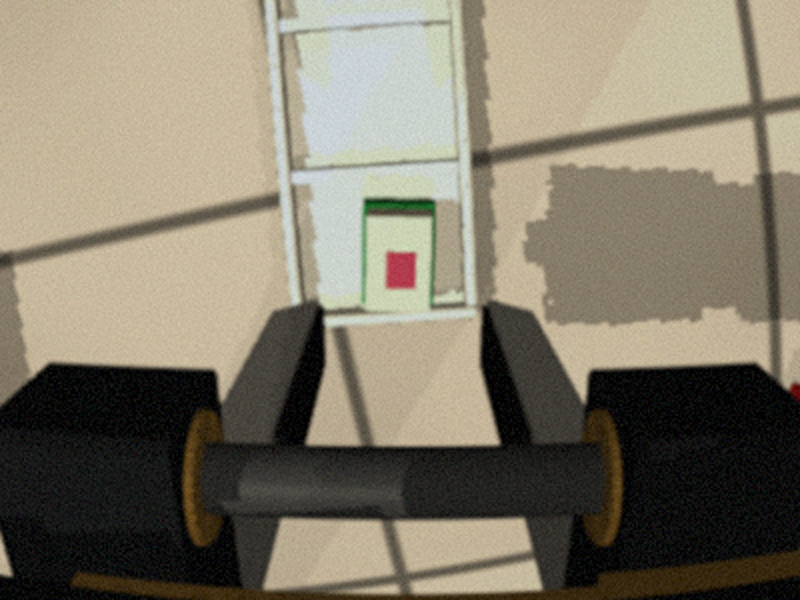

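The last sample (398,258) is square between the fingers, in the same place as the previous one was.

Call:
{"name": "shift_gripper", "arguments": {
  "moves": [-2.2, -0.5, 40, 0, -2.2, -0.5, 80, 0, -2.2, -0.5, 97.5, 0, -2.2, -0.5, 97.5, 0, -2.2, -0.5, 97.5, 0]
}}

```text
clock: 24.58
position: [630.1, -306.7, 40.1]
eef_rot: [0.099, 0.995, -0.001, 0.002]
force: [-0.6, 0.1, 0.2]
gripper_width: 39.7
gripper_force: 0.0
```

Call:
{"name": "shift_gripper", "arguments": {
  "moves": [0, 0, 0, 0, 0, 0, 0, 0, 0, 0, 0, 0, 0, 0, 0, 0],
  "aperture": 10
}}

```text
clock: 25.08
position: [629.5, -306.5, 39.5]
eef_rot: [0.099, 0.995, -0.0, 0.001]
force: [0.9, 0.2, 5.1]
gripper_width: 23.6
gripper_force: 30.0
```

Call:
{"name": "shift_gripper", "arguments": {
  "moves": [0, 0, -40, 0, 0, 0, -100, 0, 0, 0, -110, 0, 0, 0, -110, 0]
}}

```text
clock: 25.58
position: [628.8, -306.2, 148.5]
eef_rot: [0.099, 0.995, -0.0, 0.0]
force: [-0.3, -0.9, -1.9]
gripper_width: 23.2
gripper_force: 30.0
```

```bash
python3 -c "
from h import *
rail(-4,-84,100,0)"
```

```text
shift [167.7 302.7  29.3] turn 1.29 alt -1.852 q6 -1.92
```

Call:
{"name": "shift_gripper", "arguments": {
  "moves": [24, 45, 0, 0.17, 50, 90, 0, 0.35, 75, 135, 0, 0.52, 100, 180, 0, 0.7, 125, 225, 0, 0.87, 150, 270, 0, 1.05, 168, 303, 0, 1.2, 168, 303, 20, 1.29]
}}

```text
clock: 26.58
position: [522.2, 26.6, 127.0]
eef_rot: [0.678, 0.736, -0.0, -0.001]
force: [1.4, 0.1, -0.1]
gripper_width: 23.8
gripper_force: 30.0
```

Call:
{"name": "shift_gripper", "arguments": {
  "moves": [0, 0, 0, 0, 0, 0, 0, 0]
}}

```text
clock: 26.82
position: [523.6, 23.8, 127.4]
eef_rot: [0.677, 0.736, -0.001, -0.001]
force: [0.7, -0.1, -0.8]
gripper_width: 23.6
gripper_force: 30.0
```

```bash
python3 - <<'E'
from h import *
inrail();rail(-4,-84,29,0)
E
```

```text
rail [ -4.7 -83.8 108.4] F [ 0.7 -0.1 -0.8] w 23.6
shift [-0.2  0.8 79.4] turn 0.001 alt -3.141 q6 -0.17
```

Call:
{"name": "shift_gripper", "arguments": {
  "moves": [0, 0, 40, 0, 0, 0, 70, 0, 0, 0, 78, 0, 0, 0, 80.5, 0, 0, 0, 80.5, 0, 0, 0, 80.5, 0]
}}

```text
clock: 27.58
position: [524.9, 23.9, 48.8]
eef_rot: [0.678, 0.735, 0.001, 0.001]
force: [-0.9, 0.5, 0.0]
gripper_width: 23.9
gripper_force: 30.0
```

Call:
{"name": "shift_gripper", "arguments": {
  "moves": [0, 2, 0, 0, 0, 4, 0, 0, 0, 5, 0, 0, 0, 5, 0, 0]
}}

```text
clock: 28.08
position: [528.2, 24.5, 47.5]
eef_rot: [0.677, 0.736, -0.001, -0.001]
force: [-1.5, -0.5, 1.0]
gripper_width: 24.0
gripper_force: 30.0
```

```bash
python3 -c "
from h import *
inrail()"
```

```text
rail [ -0.  -83.5  28.5] F [-1.5 -0.5  1. ] w 24.0
```

Call:
{"name": "shift_gripper", "arguments": {
  "moves": [0, 0, 0.7, 0, 0, 0.5, 1, 0, 0, 0.5, 1, 0]
}}

```text
clock: 28.45
position: [528.3, 24.5, 46.5]
eef_rot: [0.677, 0.736, -0.001, -0.001]
force: [-5.0, -1.1, 1.3]
gripper_width: 23.8
gripper_force: 30.0
```

```bash
python3 -c "
from h import *
inrail()"
```

```text
rail [  0.1 -83.5  27.5] F [-5.  -1.1  1.3] w 23.8
```

Call:
{"name": "shift_gripper", "arguments": {
  "moves": [4, 0, 0, 0, 8, 0, 0, 0, 11, -0.5, 0, 0, 13, -0.7, 0, 0, 13, -0.7, 0, 0]
}}

```text
clock: 29.08
position: [527.2, 37.2, 46.5]
eef_rot: [0.677, 0.736, -0.001, -0.0]
force: [-3.7, -3.6, 0.3]
gripper_width: 23.7
gripper_force: 30.0
```

Call:
{"name": "shift_gripper", "arguments": {
  "moves": [1, 0, 0, 0, 2, 0, 0, 0, 2, 0, 0, 0]
}}

```text
clock: 29.45
position: [527.2, 37.5, 46.6]
eef_rot: [0.677, 0.736, -0.002, 0.001]
force: [-3.5, -7.2, 0.4]
gripper_width: 23.6
gripper_force: 30.0
```

```bash
python3 -c "
from h import *
inrail()"
```

```text
rail [  0.1 -70.5  27.6] F [-3.5 -7.2  0.4] w 23.6
```

Call:
{"name": "shift_gripper", "arguments": {
  "moves": [1, 0, 0, 0, 2, 0, 0, 0, 2, 0, 0, 0]
}}

```text
clock: 29.82
position: [527.2, 37.8, 46.7]
eef_rot: [0.676, 0.737, -0.003, 0.002]
force: [-3.7, -12.7, 0.3]
gripper_width: 23.8
gripper_force: 30.0
```

```bash
python3 -c "
from h import *
inrail()"
```

```text
rail [  0.1 -70.2  27.7] F [ -3.7 -12.7   0.3] w 23.8
```

Call:
{"name": "shift_gripper", "arguments": {
  "moves": [-3.5, -0.5, 0, 0, -3.5, -0.5, 0, 0]
}}

```text
clock: 30.08
position: [527.2, 37.2, 46.6]
eef_rot: [0.678, 0.735, -0.0, 0.0]
force: [-4.1, -5.9, -1.0]
gripper_width: 22.9
gripper_force: 30.0
```

Call:
{"name": "shift_gripper", "arguments": {
  "moves": [0, 0, 0, 0, 0, 0, 0, 0],
  "aperture": 40
}}

```text
clock: 30.32
position: [529.2, 38.5, 47.3]
eef_rot: [0.678, 0.735, 0.002, 0.001]
force: [-0.6, 0.4, -1.0]
gripper_width: 39.0
gripper_force: 0.0
```

Call:
{"name": "shift_gripper", "arguments": {
  "moves": [0, 0, -20, 0, 0, 0, -70, 0, 0, 0, -110, 0, -20, 0, -120, 0, -50, 0, -120, 0, -50, 0, -120, 0],
  "aperture": 0
}}

```text
clock: 31.08
position: [532.6, -12.8, 167.4]
eef_rot: [0.678, 0.735, 0.001, 0.001]
force: [-0.5, 1.1, -0.2]
gripper_width: 0.4
gripper_force: 0.0
```

```bash
python3 -c "
from h import *
inrail()
d=robot.snapshot('wrist'); cv2.imwrite('pics/w9.png',cv2.convertScaleAbs(cv2.resize(d['img'][120:420,120:520],None,fx=2,fy=2,interpolation=cv2.INTER_CUBIC),alpha=1.4))"
```

```text
rail [   1.3 -121.   148.4] F [-0.5  1.1 -0.2] w 0.4
```

View pics/w9.png

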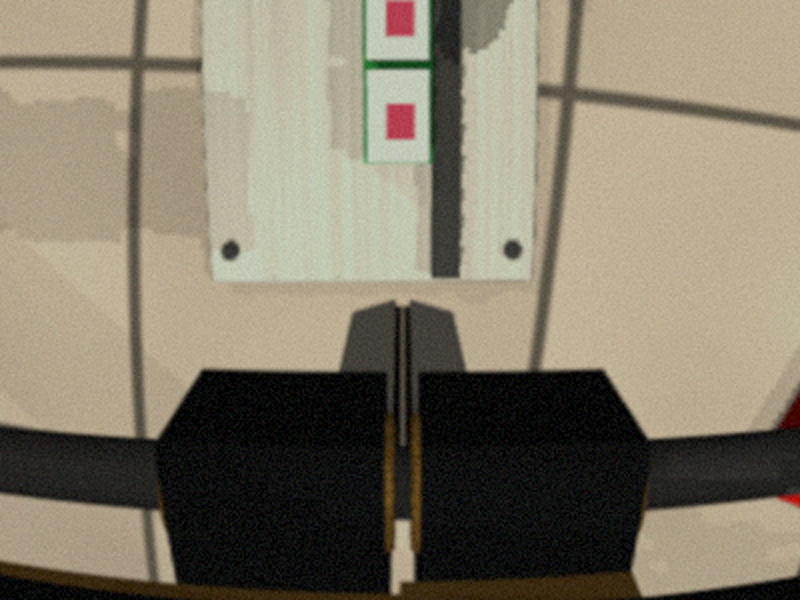

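The two samples stand closed up and flush along the fence (joint at v=63), in line. Next, raise the stop.

```bash
python3 -c "
from h import *
rail(16,45,100)"
```

```text
shift [165.   14.8  48.2] turn 1.569 alt -1.572 q6 -0.23
```

Call:
{"name": "shift_gripper", "arguments": {
  "moves": [25, 2, 0, -0.18, 50, 4, 0, -0.36, 75, 7, 0, -0.54, 100, 9, 0, -0.72, 125, 11, 0, -0.9, 145, 13, 0, -1.08, 165, 15, 0, -1.26, 165, 15, 0, -1.44]
}}

```text
clock: 32.12
position: [532.3, 156.6, 166.5]
eef_rot: [0.02, 1.0, 0.001, -0.0]
force: [-1.3, -0.1, -0.2]
gripper_width: 0.4
gripper_force: 0.0
```

Call:
{"name": "shift_gripper", "arguments": {
  "moves": [0, 0, 0, -0.13, 0, 0, 0, -0.13, 0, 0, 0, -0.13]
}}

```text
clock: 32.5
position: [532.5, 154.4, 166.6]
eef_rot: [-0.04, 0.999, 0.0, -0.0]
force: [0.1, -0.9, 0.4]
gripper_width: 0.9
gripper_force: 0.0
```

```bash
python3 -c "
from h import *
inrail();rail(16.5,45,50)"
```

```text
rail [ 14.9  45.6 147.6] F [ 0.1 -0.9  0.4] w 0.9
shift [-1.6 -0.7 97.6] turn -0.002 alt 3.139 q6 -1.49
```

Call:
{"name": "shift_gripper", "arguments": {
  "moves": [-1.5, 0, 45, 0, -1.5, 0, 85, 0, -1.5, 0, 97, 0, -1.5, 0, 97, 0, -1.5, 0, 97, 0]
}}

```text
clock: 33.12
position: [535.6, 154.1, 71.2]
eef_rot: [-0.04, 0.999, 0.0, 0.002]
force: [-0.1, 0.2, -0.1]
gripper_width: 0.8
gripper_force: 0.0
```

```bash
python3 -c "
from h import *
inrail()"
```

```text
rail [17.9 45.1 52.2] F [-0.1  0.2 -0.1] w 0.8
```

Call:
{"name": "shift_gripper", "arguments": {
  "moves": [-8, 0, 0, 0, -16, 0, 0, 0, -24, 0, 0, 0, -32, 0, 0, 0, -38, 0, 0, 0, -38, 0, 6, 0, -38, 0, 11, 0, -38, 0, 15, 0]
}}

```text
clock: 34.12
position: [572.3, 157.0, 54.4]
eef_rot: [-0.041, 0.999, 0.0, 0.0]
force: [0.9, -0.3, 2.1]
gripper_width: 0.9
gripper_force: 0.6
```

```bash
python3 -c "
from h import *
inrail()"
```

```text
rail [54.7 44.9 35.4] F [ 0.9 -0.3  2.1] w 0.9
```

Call:
{"name": "shift_gripper", "arguments": {
  "moves": [0, 0, 1.2, 0, 0, 0, 2.4, 0, 0, 0, 3, 0, 0, 0, 3, 0]
}}

```text
clock: 34.62
position: [572.3, 156.9, 52.0]
eef_rot: [-0.041, 0.999, 0.0, 0.0]
force: [0.2, 1.1, 1.1]
gripper_width: 0.4
gripper_force: 0.8
```

```bash
python3 -c "
from h import *
inrail()"
```

```text
rail [54.8 44.9 33. ] F [0.2 1.1 1.1] w 0.4
```

Call:
{"name": "shift_gripper", "arguments": {
  "moves": [0, 0, 1, 0, 0, 0, 1.5, 0, 0, 0, 1.5, 0]
}}

```text
clock: 35.0
position: [572.5, 156.9, 51.6]
eef_rot: [-0.041, 0.999, 0.0, 0.001]
force: [-0.3, -0.5, 8.5]
gripper_width: 0.6
gripper_force: 4.2
```

```bash
python3 -c "
from h import *
inrail()"
```

```text
rail [54.9 44.9 32.6] F [-0.3 -0.5  8.5] w 0.6
```

Call:
{"name": "shift_gripper", "arguments": {
  "moves": [0, 0, -30, 0, 0, 0, -80, 0, 10, 20, -110, 0, 40, 60, -110, 0, 62, 80, -110, 0, 62, 80, -110, 0, 62, 80, -110, 0]
}}

```text
clock: 35.88
position: [504.2, 231.2, 160.0]
eef_rot: [-0.041, 0.999, -0.0, 0.0]
force: [0.6, -0.4, -0.3]
gripper_width: 0.5
gripper_force: 0.0
```

```bash
python3 -c "
from h import *
inrail();rail(-8,125,88)
d=robot.snapshot('wrist'); cv2.imwrite('pics/w10.png',cv2.convertScaleAbs(cv2.resize(d['img'][100:400,120:520],None,fx=2,fy=2,interpolation=cv2.INTER_CUBIC),alpha=1.4))"
```

```text
rail [ -7.  124.5 141. ] F [ 0.6 -0.4 -0.3] w 0.5
shift [ 1.   0.6 53. ] turn -0.001 alt 3.141 q6 -1.35
```

View pics/w10.png

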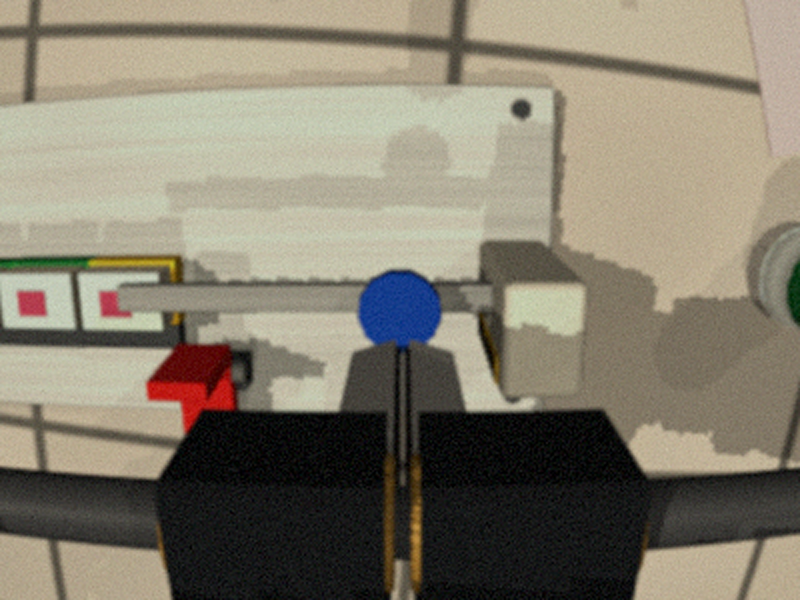

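The stop is up, its leaf standing at (200,365). The control (130,300) and first sample (40,300) sit flush, with the foot bar over the control and the pad at (400,308). The second sample is outside this crop, so I'll locate it numerically from the pink patches in a fresh full frame.

Add to h.py:
```python
def patches(cam='wrist'):
    d=robot.snapshot(cam); h=cv2.cvtColor(d['img'],cv2.COLOR_BGR2HSV)
    for m in [cv2.inRange(h,(160,90,60),(178,255,255))]:
        n,_,st,ce=cv2.connectedComponentsWithStats(m)
        for i in range(1,n):
            if st[i,4]>(15 if cam=='wrist' else 4):
                p=(fisun if cam=='wrist' else unproj)(d,ce[i],40)[:2]-RAIL[:2];c,s=np.cos(RAIL[2]),np.sin(RAIL[2])
                print(cam,ce[i].round(),st[i,4],'rail',np.round([c*p[0]+s*p[1],-s*p[0]+c*p[1]],1))
```

```bash
python3 -c "
from h import *
patches();patches('top')"
```

```text
wrist [ 98. 251.] 115 rail [ -0.5 -72.8]
wrist [135. 251.] 133 rail [ -0.8 -33. ]
wrist [175. 252.] 97 rail [-0.5  5.1]
top [336. 285.] 22 rail [  1.3 -72.3]
top [318. 286.] 25 rail [  1.6 -32.7]
top [300. 288.] 22 rail [1.1 7.1]
```

Call:
{"name": "shift_gripper", "arguments": {
  "moves": [1, 0.5, 25, 0, 1, 0.5, 45, 0, 1, 0.5, 55, 0, 1, 0.5, 61, 0, 1, 0.5, 67, 0, 1, 0.5, 70, 0, 1, 0.5, 70, 0]
}}

```text
clock: 36.9
position: [503.1, 231.8, 90.6]
eef_rot: [-0.041, 0.999, -0.0, 0.0]
force: [-0.7, -2.3, 3.4]
gripper_width: 0.1
gripper_force: 1.7
```

```bash
python3 -c "
from h import *
inrail()"
```

```text
rail [ -8.1 125.2  71.6] F [-0.7 -2.3  3.4] w 0.1
```

Call:
{"name": "shift_gripper", "arguments": {
  "moves": [0, 0, 1.5, 0, 0, 0, 3, 0, 0, 0, 4, 0, 0, 0, 4, 0]
}}

```text
clock: 37.4
position: [503.1, 232.0, 86.3]
eef_rot: [-0.041, 0.999, -0.0, 0.0]
force: [0.1, -3.8, 4.1]
gripper_width: 0.3
gripper_force: 2.0
```

```bash
python3 -c "
from h import *
inrail()"
```

```text
rail [ -8.  125.4  67.3] F [ 0.1 -3.8  4.1] w 0.3
```

Call:
{"name": "shift_gripper", "arguments": {
  "moves": [0, 0, 0.7, 0, 0, 0, 1.4, 0, 0, 0, 1.4, 0]
}}

```text
clock: 37.78
position: [503.1, 232.0, 85.2]
eef_rot: [-0.041, 0.999, 0.0, 0.0]
force: [1.0, -3.6, 6.7]
gripper_width: 0.3
gripper_force: 2.9
```

```bash
python3 -c "
from h import *
inrail()"
```

```text
rail [ -8.  125.4  66.2] F [ 1.  -3.6  6.7] w 0.3
```

Call:
{"name": "shift_gripper", "arguments": {
  "moves": [0, 0, 0.5, 0, 0, 0, 1, 0, 0, 0, 1, 0]
}}

```text
clock: 38.15
position: [503.2, 232.0, 85.1]
eef_rot: [-0.041, 0.999, 0.0, 0.001]
force: [-0.5, -4.0, 10.9]
gripper_width: 0.5
gripper_force: 5.4
```

```bash
python3 -c "
from h import *
inrail()"
```

```text
rail [ -8.  125.4  66.1] F [-0.5 -4.  10.9] w 0.5
```

Force climbs while the height stays at 66 mm, so the foot is resting on the control. Hold, then release.

Call:
{"name": "shift_gripper", "arguments": {
  "moves": [0, 0, -0.3, 0, 0, 0, -0.3, 0, 0, 0, -0.3, 0, 0, 0, -0.3, 0, 0, 0, -0.3, 0, 0, 0, -0.3, 0, 0, 0, -0.3, 0, 0, 0, -0.3, 0]
}}

```text
clock: 39.15
position: [503.1, 232.0, 85.1]
eef_rot: [-0.041, 0.999, 0.0, 0.001]
force: [-0.8, -4.0, 9.3]
gripper_width: 0.4
gripper_force: 4.6
```

```bash
python3 -c "
from h import *
inrail()"
```

```text
rail [ -8.  125.4  66.1] F [-0.8 -4.   9.3] w 0.4
```

Call:
{"name": "shift_gripper", "arguments": {
  "moves": [0, 0, 0, 0, 0, 0, 0, 0, 0, 0, -4, 0, 0, 0, -9, 0, 0, 0, -15, 0, 0, 0, -25, 0, 0, 0, -60, 0, 0, 0, -100, 0]
}}

```text
clock: 40.15
position: [501.5, 232.5, 184.4]
eef_rot: [-0.041, 0.999, 0.0, -0.002]
force: [0.7, -0.2, -0.0]
gripper_width: 0.1
gripper_force: 0.0
```

Call:
{"name": "shift_gripper", "arguments": {
  "moves": [0, 0, 0, 0, 0, 0, 0, 0, 0, 0, 0, 0, 0, 0, 0, 0]
}}

```text
clock: 40.65
position: [502.0, 231.9, 183.0]
eef_rot: [-0.041, 0.999, -0.0, -0.001]
force: [0.9, -0.4, 0.2]
gripper_width: 0.5
gripper_force: 0.0
```

```bash
python3 -c "
from h import *
inrail();patches();patches('top')
d=robot.snapshot('top');h=cv2.cvtColor(d['img'],cv2.COLOR_BGR2HSV)
m=cv2.inRange(h,(0,150,80),(8,255,255));n,_,st,ce=cv2.connectedComponentsWithStats(m);print([(ce[i].round(),st[i].tolist()) for i in range(1,n) if st[i,4]>30])"
```

```text
rail [ -9.1 125.3 164. ] F [ 0.9 -0.4  0.2] w 0.5
wrist [110. 248.] 99 rail [ -0.6 -73. ]
wrist [146. 248.] 124 rail [ -0.6 -32.7]
wrist [184. 248.] 89 rail [-0.6  5.3]
top [336. 285.] 23 rail [  1.1 -72.3]
top [318. 286.] 25 rail [  1.6 -32.7]
top [300. 288.] 22 rail [1.1 7.1]
[(array([395., 185.]), [378, 175, 35, 22, 404]), (array([284., 267.]), [278, 257, 12, 21, 205])]
```

```bash
python3 -c "
from bench import robot
print(robot.hand_in())"
```

```text
the job is handed in; nothing more can be done
None
```

The job is handed in at about 41 s: the row (control plus the two samples present) stands flush with the stop up, and the foot was pressed onto the control for about 1 s and released. The last camera check matched this, except that I did not measure the foot's return height, and no verdict was returned.

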